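# Pack the call-out tray with server spares

### The job

Pack the technician's blue call-out tray, where a power module already lies: stand the hard drive on its edge in the narrow free lane, stand the black fan module in the wider lane, and pull the yellow torch out of its cup and stand it head down in the space left over beside the fan. All must end up upright on the tray's floor, with the power module still lying flat there and the cup still standing on the table. Lower the drive and the fan gently, never dropping or ramming them, do not knock the cup over, and leave the heatsink and the screw jar where they are.

Things in the scene. Friction and masses are not known exactly. Their poses are not given: they have to be found in the camera images.
- tray: blue open plastic tray, fixed to the table. Inside 158 (its x) by 130 (its y), walls and floor 5 thick, 60 high overall. Origin: centre of its underside, on the table; z up. Seen from above with x pointing forward, the power module lies lengthwise along x and leaves a narrow lane about 32 wide on its +y side and a wider lane about 44 wide on its -y side
- power_module: grey steel power module lying loose in the tray, 146 (x) by 54 (y) by 42 high, black end at -x and yellow and white labels on top. Origin: centre of its underside. It may be shifted a little by what is packed beside it
- drive: aluminium 3.5-inch hard drive standing on its long edge on the table, 147 (x) by 26 thick (y) by 102 high; white label on the +y face, green circuit board on the -y face. Origin: centre of its underside
- fan: black server fan module standing on the table, 100 (x) by 38 thick (y) by 95 high, round fan grilles on both y faces, orange tab flush on top. Origin: centre of its underside
- cup: loose round dark steel pot that holds the torch, rim diameter 50, 70 high, inner floor 4 thick, walls 3. Origin: centre of its underside
- torch: yellow torch standing head down in the cup, 125 long; head 32 in diameter for the lowest 30, barrel 26 in diameter from 40 above the foot to the top, black band near the top and red switch in its flat top end. Origin: centre of its foot (the lens end); z runs along it to the top end
- heatsink: bystander: finned aluminium heatsink on a copper base, 70 by 70 by 35. Origin: centre of its underside
- screw_jar: bystander: small clear jar with red cap, diameter 40, 50 high. Origin: centre of its underside
Mind the look-alikes: they are no part of the job. There is more than one size of the tray; the job needs the smaller. Several things look just like the torch: the one meant starts farthest to the robot's left.

How it is judged (in metres and radians):
At the end, for the whole second after the job is handed in: The drive, the fan module, the torch and the power module are all inside the tray with their undersides on its floor (within 7 mm), at rest; drive, fan and power module within 0.12 rad of upright, the torch within 0.2 rad; the cup stands upright (0.1 rad) on the table (x of drive in the frame of tray between -0.079 and 0.079 m and y of drive in the frame of tray between -0.065 and 0.065 m and z of drive in the frame of tray between 0 and 0.012 m and angle between each of drive, fan, power_module's own z axis and vertical below 0.12 rad and linear speed of each of drive, fan, torch, power_module below 0.02 m/s and x of fan in the frame of tray between -0.079 and 0.079 m and y of fan in the frame of tray between -0.065 and 0.065 m and z of fan in the frame of tray between 0 and 0.012 m and x of torch in the frame of tray between -0.079 and 0.079 m and y of torch in the frame of tray between -0.065 and 0.065 m and z of torch in the frame of tray between 0 and 0.012 m and angle between torch's own z axis and vertical below 0.2 rad and x of power_module in the frame of tray between -0.079 and 0.079 m and y of power_module in the frame of tray between -0.065 and 0.065 m and z of power_module in the frame of tray between 0 and 0.012 m and angle between cup's own z axis and vertical below 0.1 rad and height (world z) of cup below 0.01 m); the robot touches nothing.
It fails at once if the drive or the fan is dropped on or rammed against the tray or the power module (over 150 N) (contact force between any of drive, fan and tray above 150 N or contact force between any of drive, fan and power_module above 150 N).
It fails at once if the cup is knocked over (tilted over 0.5 rad) (angle between cup's own z axis and vertical above 0.5 rad).
It fails at once if heatsink or screw jar moved more than 30 mm (distance of any of heatsink, screw_jar from where it was at the start of the episode above 0.03 m).
It also fails if it takes over 72 s, if anything falls off the work surface, if the arm or the gripper's body presses on something with over 40 N, if the wrist force passes 120 N, or if a joint passes its speed limit or range.

### The arm

A 6-joint arm with a two-finger parallel gripper is mounted at the origin on the work surface. World frame = base frame: x ahead of the robot, y to its left, z up, the work surface at z = 0. Lengths are in m, angles in degrees, forces in N, time in s.
With the tool pointing down it reaches from about 0.3 to 0.75 m from the base axis. Payload 8.5 kg.
Tool frame: the origin (TCP) lies midway between the tips of the shut fingers; the grasp point (between the pads) lies 19 mm behind it; z points along the fingers, y is the line along which they close (so a half turn about z gives the same grasp; the last joint's range is limited). The gripper opens to 85 mm and grips with 20 to 120 N. Pads are 22 mm wide; open, the fingers measure 114 mm over their backs; the gripper's body (76 mm by 85 mm) begins 54 mm behind the grasp point. The pads swing forward as they close: fully open they stand 13 mm farther back than shut.
Start: joints at [51.606, 21.807, 74.336, -0, 83.858, -12.336], TCP at [0.242, 0.494, 0.231] pointing down, gripper open.
Joint ranges: [-178.18, 178.18], [-50.72, 133.34], [12.68, 142.11], [-81.47, 261.47], [9.98, 163.14], [-165.26, 165.26]. Speed limits (degrees/s): [136.94, 136.94, 180, 180, 180, 180].

### API

Orientations are given as a 3x3 rotation matrix whose columns are the frame's x, y, z axes.
In Python, from rig import env gives the robot as it stands. The module is installed in compiled form; this text tells all that it offers.
- The arm moves only by the tool jog_arm, never from a script. Its argument "targets" is a list of rows, each a list of 6 numbers: the shift along the tool's x, y, z in cm, then the turn, a rotation vector about the tool's x, y, z in degrees. A call has 1 to 8 rows; each row is the pose to reach, as a shift and turn from the pose commanded when the call began, along the tool's axes at that moment; what a row does not reach only later rows make up. A row lasts 1/12 s, in which the tool goes at most 41.7 mm and 7.16 degrees, less where a joint would pass 70% of its speed; a pose out of reach is approached as far as the arm can. A call with a gripper value outside its range is refused whole. "hand" is the opening, from 0 (shut) to 1 (fully open), set as the call begins (left out, the last holds). The fingers move at their own pace and stop on an object; "newtons" is the grip in N (left out, the last holds). Time passes only in rows, so rows that repeat a pose let the fingers close. It gives the time, the measured TCP pose, the force, the opening and the grip force at its end, in the units of the state.
- env.observe(): the state, without advancing time (a new reading comes with each control period).
- env.get_image(name): name is "side" or "top" or "wrist"; returns a dict with "frame" (400x640x3 uint8, red, green, blue), "depth" (400x640 float32, m along the optical axis (not along the pixel's ray), 0 where there is no reading), "fovy" (degrees; the focal length in pixels is half the picture's height over the tangent of half this angle, whatever the lens; pixels are square), "cx", "cy" (the principal point, pixels), "cam_to_world" (4x4, takes a point from camera to world coordinates). Camera axes: x right, y down, z forward; pixel columns grow to the right and rows downward; lengths in m; the calibration is good to about 2 mm. A picture is of the moment at which its call begins.
- env.close_job(): hands the job in; it is judged then, once.
Trained networks look in the newest picture that a camera, given by its name, has taken for a name from the list of things; names that differ only in an ending like _2 or _b are one class to them, and where a whole thing is asked for, a point or a joint stands for the part that bears it (a point fixed in the world has none). Each returns a list of dicts, best first, with "score" (0 to 1); they miss things now and then, are a little off and sometimes report something else, mostly with a low value. They report only what shows in the picture. A call takes as long as a camera call. They do not tell look-alikes from the thing itself.
- env.regions_of(camera, target): "pixels" (400x640 bool, what is visible of it) and "point" ([row, column] in pixels, amid what is visible of it).
The state is a dict: "time_s": time; "q": joint angles; "qvel": joint speeds; "joint_efforts": joint torques, N m; "position": TCP position; "tool_rot": TCP orientation; "ft_force": force on the tool from outside, world axes, zero at the start; "wrist_torque": the same for the moment, N m; "grip_width": finger opening in m; "gripper_force": force on a finger pad.
Only numpy, scipy, OpenCV 4.12 (cv2) and the standard library are available. Lean on these libraries where they do the work, as an engineer would, in place of code of your own. Each camera call takes 0.05 s, during which the arm holds its last target. There are 200 camera calls.

## Working session

There is one attempt and no reset: what is moved stays moved. The work goes in short steps, Python scripts to look and compute and a tool call to move; the robot and the scene stay as the last step left them, time stands still between calls to the robot, and variables do not carry over. Pictures are saved under pics/ and viewed, at most 10 in all, crops included, and the job is handed in when it is done.

Besides the shell and the picture viewer there is one more tool, called after "Emit:" by a JSON object that holds its "op" and its "data". jog_arm: Moves the arm, as the interface text tells. Its arguments: {"type":"object","properties":{"targets":{"type":"array","items":{"type":"array","items":{"type":"number"}}},"hand":{"type":"number"},"newtons":{"type":"number"}},"required":["targets"]}

```bash
mkdir -p pics; cat > h.py <<'E'
import numpy as np, cv2
from rig import env
def cloud(im):
    d=im["depth"];h,w=d.shape
    f=h/2/np.tan(np.radians(im["fovy"])/2)
    v,u=np.mgrid[:h,:w]
    P=np.stack([(u-im["cx"])/f*d,(v-im["cy"])/f*d,d],-1)
    T=np.array(im["cam_to_world"])
    P=P@T[:3,:3].T+T[:3,3]
    P[d<=0]=np.nan
    return P
def save(im,n): cv2.imwrite(f"pics/{n}.png",im["frame"][:,:,::-1])
E
python3 - <<'E'
from h import *
s=env.observe();print(s["time_s"],s["position"],s["tool_rot"],s["grip_width"])
for c in["top","side"]:
    im=env.get_image(c);save(im,c+"0");P=cloud(im);np.save(c+"0.npy",P)
    print(c,im["fovy"],np.round(im["cam_to_world"],3).tolist())
    for n in["tray","power_module","drive","fan","cup","torch","heatsink","screw_jar"]:
        for r in env.regions_of(c,n):
            m=r["pixels"];Q=P[m];Q=Q[~np.isnan(Q[:,0])]
            print(n,round(r["score"],2),np.round(r["point"]),m.sum(),np.round(np.median(Q,0),3) if len(Q) else "",np.round(np.percentile(Q,[2,98],axis=0),3).tolist() if len(Q) else "")
print(env.observe()["time_s"])
E
```

```text
0.0 [0.24140872 0.49386624 0.2307059 ] [[-8.98357342e-01  4.39264443e-01 -9.13840656e-04]
 [ 4.39265272e-01  8.98356694e-01 -1.12757272e-03]
 [ 3.25652268e-04 -1.41438170e-03 -9.99998947e-01]] 0.0852828077261683
top 50.65855410106376 [[-0.003, -0.987, 0.158, 0.291], [-1.0, 0.005, 0.013, -0.016], [-0.013, -0.158, -0.987, 0.985], [0.0, 0.0, 0.0, 1.0]]
tray 0.71 [148. 383.] 3243 [ 0.571 -0.16   0.006] [[0.481, -0.199, -0.0], [0.646, -0.062, 0.06]]
tray 0.56 [315. 452.] 12630 [ 0.191 -0.295  0.007] [[0.075, -0.391, 0.002], [0.32, -0.17, 0.086]]
power_module 0.62 [150. 369.] 1452 [ 0.559 -0.124  0.045] [[0.494, -0.151, 0.026], [0.629, -0.099, 0.049]]
drive 0.83 [111. 266.] 1345 [0.634 0.118 0.098] [[0.571, 0.096, 0.006], [0.71, 0.144, 0.103]]
fan 0.91 [199. 279.] 1033 [0.442 0.086 0.093] [[0.396, 0.06, -0.002], [0.494, 0.118, 0.097]]
fan 0.24 [150. 385.] 3237 [ 0.567 -0.16   0.006] [[0.481, -0.2, -0.0], [0.645, -0.062, 0.06]]
cup 0.61 [177. 184.] 307 [0.499 0.299 0.048] [[0.485, 0.284, 0.0], [0.531, 0.329, 0.072]]
torch 0.75 [175. 215.] 348 [0.489 0.216 0.091] [[0.479, 0.208, 0.006], [0.5
[... 934 characters left out ...]
0.067, 0.061]]
power_module 0.88 [228. 378.] 1958 [ 0.562 -0.145  0.047] [[0.494, -0.157, 0.011], [0.631, -0.105, 0.05]]
drive 0.79 [142. 377.] 2074 [0.641 0.108 0.066] [[0.573, 0.093, 0.007], [0.71, 0.132, 0.104]]
fan 0.91 [164. 307.] 1595 [0.443 0.07  0.067] [[0.398, 0.055, 0.005], [0.496, 0.102, 0.097]]
torch 0.75 [124. 312.] 401 [0.492 0.21  0.072] [[0.48, 0.205, 0.004], [0.506, 0.236, 0.126]]
torch 0.47 [ 95. 311.] 177 [0.507 0.296 0.113] [[0.496, 0.29, 0.076], [0.52, 0.316, 0.131]]
heatsink 0.86 [182. 423.] 891 [ 0.721 -0.015  0.031] [[0.681, -0.051, 0.002], [0.767, 0.034, 0.037]]
screw_jar 0.61 [338. 338.] 583 [ 0.408 -0.363  0.049] [[0.392, -0.374, 0.008], [0.426, -0.339, 0.053]]
0.9
```

View pics/top0.png

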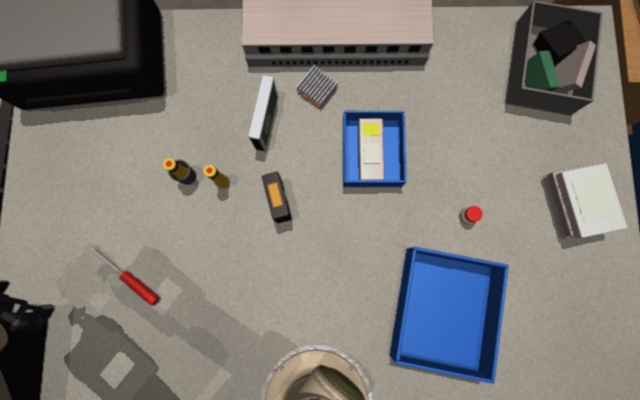

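View pics/side0.png

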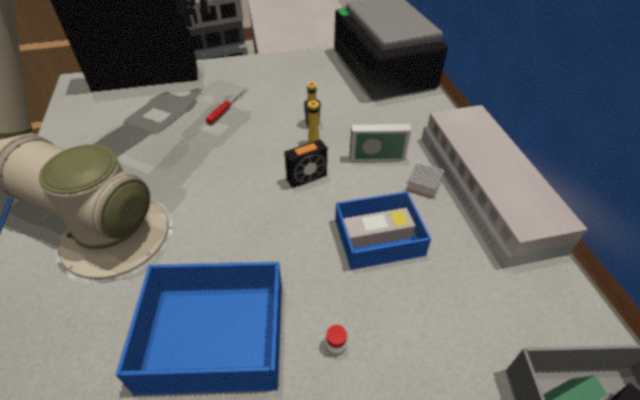

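```bash
python3 - <<'E'
import numpy as np, cv2
T=np.load("top0.npy");S=np.load("side0.npy")
def sel(P,lo,hi):
    Q=P.reshape(-1,3);Q=Q[~np.isnan(Q[:,0])]
    return Q[((Q>=lo)&(Q<=hi)).all(1)]
for n,P in(("top",T),("side",S)):
    for k,lo,hi in(("drive",(.55,.07,.095),(.73,.16,.12)),("fan",(.38,.04,.088),(.51,.13,.11)),("pm",(.48,-.17,.037),(.645,-.085,.053)),("traywall",(.46,-.22,.053),(.67,-.04,.07)),("torch",(.47,.26,.115),(.54,.34,.14)),("cup",(.47,.26,.062),(.55,.35,.08)),("torch2",(.47,.18,.115),(.52,.25,.14))):
        Q=sel(P,lo,hi)
        if len(Q)<5: print(n,k,"few");continue
        r=cv2.minAreaRect(np.float32(Q[:,:2]*1000))
        # normalise angle of long side
        b=cv2.boxPoints(r);e=max([b[1]-b[0],b[2]-b[1]],key=np.linalg.norm)
        a=np.degrees(np.arctan2(e[1],e[0]))%180
        print(n,k,len(Q),"c",np.round(r[0],1),"sz",np.round(r[1],1),"ang",round(a,2),"z",np.round(np.median(Q[:,2]),4))
E
```

```text
top drive 760 c [644.2 121.5] sz [ 26.9 147.9] ang 168.52 z 0.1002
top fan 811 c [447.3  88.2] sz [100.5  38.7] ang 15.71 z 0.0936
top pm 1571 c [ 562.7 -126.8] sz [ 84.5 164.5] ang 179.41 z 0.0453
top traywall 613 c [ 563.9 -132.4] sz [139.7 167.3] ang 179.4 z 0.0578
top torch 147 c [507.9 307.6] sz [26.6 24.8] ang 65.1 z 0.127
top cup 127 c [507.  304.7] sz [43.9 47.8] ang 149.5 z 0.0682
top torch2 128 c [493.5 222.5] sz [24.3 24.1] ang 87.13 z 0.1236
side drive 496 c [644.8 117.8] sz [ 32.7 146.2] ang 168.26 z 0.1016
side fan 521 c [447.5  84.2] sz [100.1  41. ] ang 14.21 z 0.0951
side pm 1586 c [ 563.1 -127.6] sz [ 83.3 163.7] ang 179.59 z 0.0473
side traywall 877 c [ 565.6 -135.1] sz [143.6 169.8] ang 179.86 z 0.0589
side torch 85 c [508. 302.] sz [25.6 24.3] ang 77.56 z 0.1274
side cup 58 c [510.6 304. ] sz [42.  47.3] ang 168.02 z 0.068
side torch2 81 c [495.8 218.3] sz [27.1 23. ] ang 47.03 z 0.124
```

The top view shows the small tray at (148,374) with the module nearer its left (+y) wall. The drive is at (113,263), the fan at (198,276), and the cup with the leftmost torch at (170,172). A decoy torch stands at (174,213). The side view agrees.

```bash
cat >> h.py <<'E'
from scipy.spatial.transform import Rotation as Ro
def goal(x,y,z,yaw,s=None):
    s=s or env.observe();R0=np.array(s["tool_rot"]);a=np.radians(yaw)
    R1=np.array([[np.cos(a),np.sin(a),0],[np.sin(a),-np.cos(a),0],[0,0,-1]])
    d=R0.T@(np.array([x,y,z])-s["position"])*100
    r=Ro.from_matrix(R0.T@R1).as_rotvec(degrees=True)
    print(round(s["time_s"],2),"at",np.round(s["position"],4),"yaw",round(np.degrees(np.arctan2(R0[1,0],R0[0,0])),2),"F",np.round(s["ft_force"],1),"w",round(s["grip_width"]*1000,1),"g",round(s["gripper_force"],1))
    print("MOVE",np.round(np.r_[d,r],2).tolist())
E
python3 -c "
from h import *
goal(.644,.1215,.25,168.5)"
```

```text
0.9 at [0.2416 0.4941 0.2313] yaw 153.94 F [-0.4 -0.5 -0.7] w 85.1 g 0.0
MOVE [-52.52, -15.79, -1.87, -0.0, -0.0, -14.56]
```

Emit:
{"op": "jog_arm", "data": {"targets": [[-30, -9, -1.1, 0, 0, -8], [-30, -9, -1.1, 0, 0, -8], [-30, -9, -1.1, 0, 0, -8], [-52.5, -15.8, -1.9, 0, 0, -14.5], [-52.5, -15.8, -1.9, 0, 0, -14.5], [-52.5, -15.8, -1.9, 0, 0, -14.5], [-52.5, -15.8, -1.9, 0, 0, -14.5], [-52.5, -15.8, -1.9, 0, 0, -14.5]], "hand": 1, "newtons": 60}}

```text
time_s: 1.57
position: [0.4828, 0.2703, 0.2429]
tool_rot: [[-0.98, 0.2, 0.0], [0.2, 0.98, 0.0], [-0.0, 0.0, -1.0]]
ft_force: [1.2, 0.9, 0.8]
grip_width: 0.0855
gripper_force: 0.0
```

```bash
python3 -c "
from h import *
goal(.644,.1215,.25,168.5)"
```

```text
1.57 at [0.4828 0.2703 0.2429] yaw 168.44 F [1.2 0.9 0.8] w 85.5 g 0.0
MOVE [-18.77, -11.34, -0.71, 0.01, 0.01, -0.06]
```

Emit:
{"op": "jog_arm", "data": {"targets": [[-18, -11, -0.7, 0, 0, 0], [-18, -11, -0.7, 0, 0, 0], [-18, -11, -0.7, 0, 0, 0], [-18, -11, -0.7, 0, 0, 0], [-18, -11, -0.7, 0, 0, 0], [-18, -11, -0.7, 0, 0, 0], [-18, -11, -0.7, 0, 0, 0]]}}

```text
time_s: 2.15
position: [0.6371, 0.1262, 0.2486]
tool_rot: [[-0.979, 0.203, -0.001], [0.203, 0.979, -0.0], [0.001, -0.0, -1.0]]
ft_force: [-1.1, 0.9, 0.5]
grip_width: 0.0853
gripper_force: 0.0
```

```bash
python3 - <<'E'
from h import *
im=env.get_image("wrist");save(im,"w1");P=cloud(im)
goal(.644,.1215,.063,168.5)
print(np.round(im["cam_to_world"],3).tolist())
for n in["drive"]:
    for r in env.regions_of("wrist",n): print(n,r["score"],r["point"],r["pixels"].sum())
Q=P.reshape(-1,3);Q=Q[~np.isnan(Q[:,0])]
k=Q[(Q[:,2]>.095)&(Q[:,2]<.115)&(Q[:,0]>.5)&(Q[:,1]<.2)&(Q[:,1]>.05)]
r=cv2.minAreaRect(np.float32(k[:,:2]*1000));print(len(k),r,np.median(k[:,2]))
E
```

```text
2.2 at [0.636  0.1278 0.2491] yaw 168.38 F [ 0.1  0.1 -0.2] w 85.2 g 0.0
MOVE [-0.93, -0.45, 18.61, 0.0, -0.06, -0.12]
[[0.203, 0.942, 0.267, 0.569], [0.979, -0.196, -0.055, 0.14], [0.0, 0.272, -0.962, 0.392], [0.0, 0.0, 0.0, 1.0]]
drive 0.65 [190.5, 312.5] 3811
3861 ((643.9812622070312, 119.85334777832031), (26.231098175048828, 146.75430297851562), 78.3405990600586) 0.1022330466857011
```

View pics/w1.png

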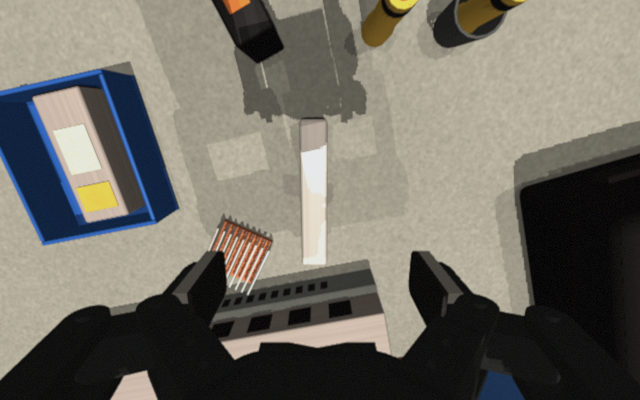

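Emit:
{"op": "jog_arm", "data": {"targets": [[-0.9, -0.6, 4, 0, 0, 0], [-0.9, -0.6, 8, 0, 0, 0], [-0.9, -0.6, 12, 0, 0, 0], [-0.9, -0.6, 16, 0, 0, 0], [-0.9, -0.6, 18.6, 0, 0, 0], [-0.9, -0.6, 18.6, 0, 0, 0], [-0.9, -0.6, 18.6, 0, 0, 0]]}}

```text
time_s: 2.83
position: [0.6428, 0.1217, 0.064]
tool_rot: [[-0.98, 0.199, -0.001], [0.199, 0.98, 0.0], [0.001, -0.0, -1.0]]
ft_force: [-0.3, 0.2, 1.1]
grip_width: 0.0855
gripper_force: 0.0
```

Emit:
{"op": "jog_arm", "data": {"targets": [[0, 0, 0, 0, 0, 0], [0, 0, 0, 0, 0, 0], [0, 0, 0, 0, 0, 0], [0, 0, 0, 0, 0, 0], [0, 0, 0, 0, 0, 0], [0, 0, 0, 0, 0, 0], [0, 0, 0, 0, 0, 0]], "hand": 0, "newtons": 70}}

```text
time_s: 3.42
position: [0.6439, 0.1206, 0.0648]
tool_rot: [[-0.98, 0.2, 0.002], [0.2, 0.98, 0.0], [-0.002, 0.001, -1.0]]
ft_force: [-0.7, 0.9, 6.6]
grip_width: 0.0256
gripper_force: 70.4
```

```bash
python3 - <<'E'
from h import *
np.set_printoptions(suppress=True)
goal(.644,.12,.16,168.3)
# tray geometry
for f in("top0","side0"):
    P=np.load(f+".npy");Q=P.reshape(-1,3);Q=Q[~np.isnan(Q[:,0])]
    b=Q[(Q[:,0]>.46)&(Q[:,0]<.67)&(Q[:,1]>-.22)&(Q[:,1]<-.05)]
    # rim edges
    rim=b[(b[:,2]>.056)&(b[:,2]<.064)]
    for lo,hi,ax in((.5,.63,1),):
        m=rim[(rim[:,0]>lo)&(rim[:,0]<hi)]
        print(f,"rim y+",np.percentile(m[m[:,1]>-.1][:,1],[2,50,98]),"y-",np.percentile(m[m[:,1]<-.16][:,1],[2,50,98]))
    m=rim[(rim[:,1]>-.18)&(rim[:,1]<-.09)]
    print("rim x+",np.percentile(m[m[:,0]>.6][:,0],[2,50,98]),"x-",np.percentile(m[m[:,0]<.53][:,0],[2,50,98]))
    p=b[(b[:,2]>.043)&(b[:,2]<.052)&(b[:,0]>.5)&(b[:,0]<.63)&(b[:,1]<-.085)&(b[:,1]>-.17)]
    print("pm y",np.percentile(p[:,1],[1,50,99]),cv2.minAreaRect(np.float32(p[:,:2]*1000)))
E
```

```text
3.42 at [0.6439 0.1206 0.0648] yaw 168.44 F [-0.7  0.9  6.6] w 25.6 g 70.4
MOVE [-0.03, -0.05, -9.52, 0.03, 0.09, 0.14]
top0 rim y+ [-0.06582218 -0.06431944 -0.06207067] y- [-0.20179814 -0.1990052  -0.19658101]
rim x+ [0.64343    0.64559523 0.64726522] x- [0.48061156 0.48304813 0.48534113]
pm y [-0.15192255 -0.12609079 -0.09988598] ((565.4694213867188, -126.50234985351562), (52.9095573425293, 129.50083923339844), 89.00373077392578)
side0 rim y+ [-0.07220105 -0.06862814 -0.06444097] y- [-0.20593889 -0.20386433 -0.19952094]
rim x+ [0.64345753 0.64596247 0.6491851 ] x- [0.48111841 0.48347005 0.48645934]
pm y [-0.15677377 -0.13249127 -0.10341154] ((565.0266723632812, -129.45877075195312), (56.95280075073242, 129.93692016601562), 89.94387817382812)
```

Emit:
{"op": "jog_arm", "data": {"targets": [[0, 0, -2, 0, 0, 0], [0, 0, -5, 0, 0, 0], [0, 0, -8, 0, 0, 0], [0, 0, -11, 0, 0, 0], [0, 0, -11, 0, 0, 0]]}}

```text
time_s: 3.83
position: [0.6453, 0.1205, 0.1793]
tool_rot: [[-0.98, 0.2, 0.009], [0.2, 0.98, -0.0], [-0.009, 0.002, -1.0]]
ft_force: [0.8, 0.1, -4.0]
grip_width: 0.0254
gripper_force: 70.3
```

```bash
python3 - <<'E'
from h import *
goal(.564,-.084,.175,179.5)
E
```

```text
3.83 at [0.6453 0.1205 0.1793] yaw 168.44 F [ 0.8  0.1 -4. ] w 25.4 g 70.3
MOVE [3.87, -21.66, 0.36, 0.05, 0.52, -11.06]
```

Emit:
{"op": "jog_arm", "data": {"targets": [[0.5, -3, 0, 0, 0, -2], [1.2, -6.5, 0, 0, 0, -4], [1.9, -10.5, 0, 0, 0, -6], [2.6, -14.5, 0, 0, 0, -8], [3.3, -18.5, 0, 0, 0, -10], [3.8, -21.2, 0.2, 0, 0, -11], [3.9, -21.7, 0.3, 0, 0, -11], [3.9, -21.7, 0.3, 0, 0, -11]]}}

```text
time_s: 4.5
position: [0.5605, -0.0858, 0.1688]
tool_rot: [[-1.0, 0.013, -0.003], [0.013, 1.0, 0.001], [0.004, 0.001, -1.0]]
ft_force: [0.6, 0.3, -6.6]
grip_width: 0.0253
gripper_force: 71.4
```

Emit:
{"op": "jog_arm", "data": {"targets": [[0, 0, 0, 0, 0, 0], [0, 0, 0, 0, 0, 0], [0, 0, 0, 0, 0, 0]]}}

```text
time_s: 4.75
position: [0.5621, -0.083, 0.1702]
tool_rot: [[-1.0, 0.008, -0.001], [0.008, 1.0, 0.0], [0.001, 0.0, -1.0]]
ft_force: [0.3, -0.3, -6.0]
grip_width: 0.025
gripper_force: 71.4
```

```bash
python3 - <<'E'
from h import *
goal(.564,-.084,.175,179.5)
im=env.get_image("wrist");save(im,"w2");P=cloud(im);np.save("w2.npy",P)
s=env.observe();print(s["position"],np.round(s["tool_rot"],3).tolist())
Q=P.reshape(-1,3);Q=Q[~np.isnan(Q[:,0])]
b=Q[(Q[:,0]>.46)&(Q[:,0]<.67)&(Q[:,1]>-.23)&(Q[:,1]<-.03)]
rim=b[(b[:,2]>.055)&(b[:,2]<.065)]
print("rim rect",cv2.minAreaRect(np.float32(rim[:,:2]*1000)))
for x0 in(.5,.53,.56,.59,.62):
    m=rim[abs(rim[:,0]-x0)<.015];p=b[(abs(b[:,0]-x0)<.015)&(b[:,2]>.043)&(b[:,2]<.052)&(b[:,1]<-.085)&(b[:,1]>-.17)]
    for nm,q in(("y+",m[m[:,1]>-.1]),("y-",m[m[:,1]<-.16]),("pm",p)):
        if len(q)>5: print(x0,nm,len(q),np.round(np.percentile(q[:,1],[2,50,98]),4))
d=b[(b[:,2]>.19)&(b[:,2]<.25)&(abs(b[:,1]+.084)<.04)]
if len(d)>20: print("held",len(d),np.percentile(d,[2,98],axis=0))
E
```

```text
4.75 at [ 0.5621 -0.083   0.1702] yaw 179.53 F [ 0.3 -0.3 -6. ] w 25.0 g 71.4
MOVE [-0.19, -0.09, -0.48, 0.03, -0.03, 0.03]
[ 0.56207763 -0.08316702  0.17039796] [[-1.0, 0.008, -0.0], [0.008, 1.0, 0.0], [0.0, 0.0, -1.0]]
rim rect ((565.2562255859375, -134.18753051757812), (139.5225830078125, 166.4429473876953), 89.46945190429688)
0.5 y- 363 [-0.2026 -0.199  -0.166 ]
0.5 pm 1613 [-0.1541 -0.1347 -0.1156]
0.53 y- 287 [-0.2031 -0.1997 -0.1982]
0.53 pm 1566 [-0.1537 -0.1348 -0.116 ]
0.56 y- 268 [-0.2033 -0.1999 -0.1984]
0.56 pm 1420 [-0.1537 -0.1348 -0.1161]
0.59 y- 249 [-0.2034 -0.2001 -0.1987]
0.59 pm 1298 [-0.1537 -0.135  -0.1164]
0.62 y- 220 [-0.2039 -0.2005 -0.1988]
0.62 pm 606 [-0.1542 -0.1439 -0.1236]
held 31437 [[ 0.49236208 -0.12254218  0.20154446]
 [ 0.57848214 -0.04542784  0.24877453]]
```

View pics/w2.png

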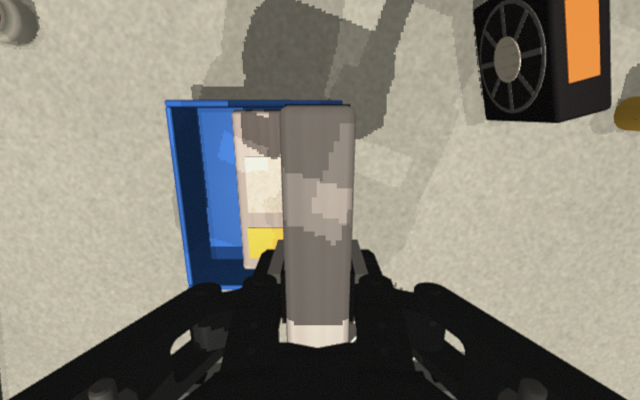

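```bash
python3 - <<'E'
import numpy as np
P=np.load("w2.npy").reshape(-1,3);P=P[~np.isnan(P[:,0])]
for x0 in(.495,.505,.515,.525,.6,.63):
    q=P[(abs(P[:,0]-x0)<.005)&(P[:,2]>.2)&(P[:,2]<.216)&(abs(P[:,1]+.084)<.03)]
    if len(q): print(x0,len(q),np.round(np.percentile(q[:,1],[1,50,99]),4),np.median(q[:,2]))
q=P[(P[:,2]>.2)&(P[:,2]<.216)&(abs(P[:,1]+.084)<.012)];print(np.percentile(q[:,0],[0,1,99,100]))
E
```

```text
0.495 2316 [-0.0958 -0.0834 -0.0708] 0.20791061309741402
0.505 2181 [-0.096  -0.0835 -0.0707] 0.20802614523274426
0.515 2037 [-0.096  -0.0833 -0.0708] 0.20798637437700446
0.525 1893 [-0.0961 -0.0833 -0.0709] 0.20795558042776935
[0.48946333 0.49024237 0.58227126 0.58517316]
```

Emit:
{"op": "jog_arm", "data": {"targets": [[-0.2, -0.1, 1, 0, 0, 0], [-0.2, -0.1, 2.5, 0, 0, 0], [-0.2, -0.1, 3.5, 0, 0, 0], [-0.2, -0.1, 4, 0, 0, 0], [-0.2, -0.1, 4.5, 0, 0, 0], [-0.2, -0.1, 5, 0, 0, 0], [-0.2, -0.1, 5.3, 0, 0, 0], [-0.2, -0.1, 5.3, 0, 0, 0]]}}

```text
time_s: 5.47
position: [0.5637, -0.0853, 0.1172]
tool_rot: [[-1.0, 0.01, -0.001], [0.01, 1.0, 0.0], [0.001, 0.0, -1.0]]
ft_force: [0.6, 0.5, -5.0]
grip_width: 0.0254
gripper_force: 71.3
```

Emit:
{"op": "jog_arm", "data": {"targets": [[0, 0, 0.4, 0, 0, 0], [0, 0, 0.8, 0, 0, 0], [0, 0, 1.2, 0, 0, 0], [0, 0, 1.6, 0, 0, 0], [0, 0, 2, 0, 0, 0], [0, 0, 2.4, 0, 0, 0], [0, 0, 2.4, 0, 0, 0]]}}

```text
time_s: 6.05
position: [0.5634, -0.0852, 0.0927]
tool_rot: [[-1.0, 0.01, -0.001], [0.01, 1.0, 0.001], [0.001, 0.001, -1.0]]
ft_force: [0.1, -0.3, -6.2]
grip_width: 0.0254
gripper_force: 71.3
```

Emit:
{"op": "jog_arm", "data": {"targets": [[0, 0, 0.4, 0, 0, 0], [0, 0, 0.8, 0, 0, 0], [0, 0, 1.2, 0, 0, 0], [0, 0, 1.5, 0, 0, 0], [0, 0, 1.8, 0, 0, 0], [0, 0, 2.0, 0, 0, 0], [0, 0, 2.1, 0, 0, 0], [0, 0, 2.2, 0, 0, 0]]}}

```text
time_s: 6.72
position: [0.5639, -0.0854, 0.0716]
tool_rot: [[-1.0, 0.01, 0.0], [0.01, 1.0, -0.0], [-0.0, -0.0, -1.0]]
ft_force: [-0.6, -0.4, -5.8]
grip_width: 0.0254
gripper_force: 71.3
```

Emit:
{"op": "jog_arm", "data": {"targets": [[0, 0, 0.1, 0, 0, 0], [0, 0, 0.15, 0, 0, 0], [0, 0, 0.2, 0, 0, 0], [0, 0, 0.25, 0, 0, 0], [0, 0, 0.3, 0, 0, 0], [0, 0, 0.3, 0, 0, 0]]}}

```text
time_s: 7.22
position: [0.5639, -0.0853, 0.0697]
tool_rot: [[-1.0, 0.01, 0.001], [0.01, 1.0, -0.0], [-0.001, -0.0, -1.0]]
ft_force: [-5.5, 0.1, 4.1]
grip_width: 0.0251
gripper_force: 73.1
```

Emit:
{"op": "jog_arm", "data": {"targets": [[0, 0, 0, 0, 0, 0], [0, 0, 0, 0, 0, 0], [0, 0, 0, 0, 0, 0], [0, 0, 0, 0, 0, 0], [0, 0, -1, 0, 0, 0], [0, 0, -4, 0, 0, 0], [0, 0, -8, 0, 0, 0], [0, 0, -12, 0, 0, 0]], "hand": 1}}

```text
time_s: 7.88
position: [0.5634, -0.0852, 0.1905]
tool_rot: [[-1.0, 0.01, -0.001], [0.01, 1.0, 0.0], [0.001, 0.0, -1.0]]
ft_force: [1.5, -1.0, 0.2]
grip_width: 0.0858
gripper_force: 0.0
```

```bash
python3 - <<'E'
from h import *
goal(.437,.084,.23,195.5)
E
```

```text
7.88 at [ 0.5634 -0.0852  0.1905] yaw 179.44 F [ 1.5 -1.   0.2] w 85.8 g 0.0
MOVE [12.81, 16.8, -3.93, 0.03, -0.06, -16.06]
```

Emit:
{"op": "jog_arm", "data": {"targets": [[2, 2.6, -1.5, 0, 0, -3], [4.5, 5.9, -3, 0, 0, -7], [7, 9.2, -4, 0, 0, -11], [9.5, 12.5, -4, 0, 0, -14], [11.8, 15.5, -4, 0, 0, -16], [12.8, 16.8, -4, 0, 0, -16], [12.8, 16.8, -4, 0, 0, -16], [12.8, 16.8, -4, 0, 0, -16]]}}

```text
time_s: 8.55
position: [0.4375, 0.0843, 0.2296]
tool_rot: [[-0.964, -0.268, 0.002], [-0.268, 0.964, -0.0], [-0.002, -0.001, -1.0]]
ft_force: [0.6, -0.2, 0.6]
grip_width: 0.0855
gripper_force: 0.0
```

```bash
python3 - <<'E'
from h import *
im=env.get_image("wrist");P=cloud(im)
goal(.447,.0875,.062,195.5)
Q=P.reshape(-1,3);Q=Q[~np.isnan(Q[:,0])]
k=Q[(Q[:,2]>.088)&(Q[:,2]<.105)&(Q[:,0]>.38)&(Q[:,0]<.52)&(Q[:,1]<.14)&(Q[:,1]>.03)]
print(len(k),cv2.minAreaRect(np.float32(k[:,:2]*1000)),np.median(k[:,2]))
im=env.get_image("top");save(im,"top1");P=cloud(im)
Q=P.reshape(-1,3);Q=Q[~np.isnan(Q[:,0])]
k=Q[(Q[:,2]>.095)&(Q[:,2]<.12)&(Q[:,0]>.47)&(Q[:,0]<.66)&(Q[:,1]<-.04)&(Q[:,1]>-.12)]
print("drive",len(k),cv2.minAreaRect(np.float32(k[:,:2]*1000)),np.median(k[:,2]))
k=Q[(Q[:,2]>.042)&(Q[:,2]<.052)&(Q[:,0]>.5)&(Q[:,0]<.63)&(Q[:,1]<-.08)&(Q[:,1]>-.17)]
print("pm",len(k),cv2.minAreaRect(np.float32(k[:,:2]*1000)),np.median(k[:,2]))
E
```

```text
8.6 at [0.438  0.0836 0.2293] yaw -164.55 F [-0.  -0.   0.1] w 85.4 g 0.0
MOVE [-0.95, 0.15, 16.73, -0.04, 0.07, -0.05]
4159 ((446.9570007324219, 86.35367584228516), (99.69397735595703, 39.15540313720703), 14.515088081359863) 0.0954349003739392
drive 798 ((563.4437866210938, -84.24593353271484), (25.947948455810547, 147.44638061523438), 89.1656265258789) 0.10503490840574403
pm 1198 ((565.295654296875, -127.60780334472656), (50.86241912841797, 129.1479949951172), 88.74864959716797) 0.04546788846541988
```

Emit:
{"op": "jog_arm", "data": {"targets": [[-0.9, 0, 4, 0, 0, 0.5], [-0.9, 0, 8, 0, 0, 0.5], [-0.9, 0, 12, 0, 0, 0.5], [-0.9, 0, 15, 0, 0, 0.5], [-0.9, 0, 16.7, 0, 0, 0.5], [-0.9, 0, 16.7, 0, 0, 0.5], [-0.9, 0, 16.7, 0, 0, 0.5]]}}

```text
time_s: 9.23
position: [0.4468, 0.0855, 0.0614]
tool_rot: [[-0.967, -0.257, -0.001], [-0.257, 0.967, 0.0], [0.001, 0.0, -1.0]]
ft_force: [-1.0, -0.7, 0.6]
grip_width: 0.0851
gripper_force: 0.0
```

Emit:
{"op": "jog_arm", "data": {"targets": [[0, 0, 0, 0, 0, 0], [0, 0, 0, 0, 0, 0], [0, 0, 0, 0, 0, 0], [0, 0, 0, 0, 0, 0], [0, 0, 0, 0, 0, 0], [0, 0, 0, 0, 0, 0]], "hand": 0, "newtons": 70}}

```text
time_s: 9.73
position: [0.4467, 0.0863, 0.0627]
tool_rot: [[-0.966, -0.258, 0.002], [-0.258, 0.966, -0.0], [-0.002, -0.001, -1.0]]
ft_force: [-1.0, 1.1, 6.2]
grip_width: 0.0368
gripper_force: 71.2
```

Emit:
{"op": "jog_arm", "data": {"targets": [[0, 0, -2, 0, 0, 0], [0, 0, -5, 0, 0, 0], [0, 0, -9, 0, 0, 0], [0, 0, -12, 0, 0, 0], [0, 0, -13, 0, 0, 0], [0, 0, -13, 0, 0, 0]]}}

```text
time_s: 10.23
position: [0.447, 0.0864, 0.1944]
tool_rot: [[-0.966, -0.258, 0.006], [-0.258, 0.966, -0.0], [-0.005, -0.002, -1.0]]
ft_force: [0.3, 0.1, -4.7]
grip_width: 0.0369
gripper_force: 71.8
```

```bash
python3 - <<'E'
from h import *
goal(.58,-.18,.195,179.5)
E
```

```text
10.23 at [0.447  0.0864 0.1944] yaw -165.04 F [ 0.3  0.1 -4.7] w 36.9 g 71.8
MOVE [-5.98, -29.17, 0.02, -0.06, 0.32, 15.46]
```

Emit:
{"op": "jog_arm", "data": {"targets": [[-0.5, -2.5, 0, 0, 0, 1], [-1.2, -6, 0, 0, 0, 4], [-2, -10, 0, 0, 0, 7], [-2.8, -14, 0, 0, 0, 10], [-3.6, -18, 0, 0, 0, 13], [-4.4, -22, 0, 0, 0, 15.4], [-5.2, -26, 0, 0, 0, 15.4], [-5.8, -28, 0, 0, 0, 15.4]]}}

```text
time_s: 10.9
position: [0.5748, -0.1733, 0.1894]
tool_rot: [[-1.0, 0.011, -0.002], [0.011, 1.0, 0.0], [0.002, 0.0, -1.0]]
ft_force: [-0.8, 0.2, -3.7]
grip_width: 0.0369
gripper_force: 72.0
```

Emit:
{"op": "jog_arm", "data": {"targets": [[-0.2, -1, 0, 0, 0, 0], [-0.2, -1, 0, 0, 0, 0], [-0.2, -1, 0, 0, 0, 0], [-0.2, -1, 0, 0, 0, 0]]}}

```text
time_s: 11.23
position: [0.5756, -0.1777, 0.1913]
tool_rot: [[-1.0, 0.007, -0.001], [0.007, 1.0, 0.001], [0.001, 0.001, -1.0]]
ft_force: [0.0, -0.2, -2.5]
grip_width: 0.0374
gripper_force: 72.0
```

```bash
python3 - <<'E'
from h import *
goal(.591,-.176,.195,179.5)
im=env.get_image("wrist");save(im,"w3");P=cloud(im);np.save("w3.npy",P)
s=env.observe();T=s["position"];print(T)
Q=P.reshape(-1,3);Q=Q[~np.isnan(Q[:,0])]
b=Q[(Q[:,0]>.46)&(Q[:,0]<.67)&(Q[:,1]>-.23)&(Q[:,1]<-.03)]
rim=b[(b[:,2]>.056)&(b[:,2]<.064)]
print("rim rect",len(rim),cv2.minAreaRect(np.float32(rim[:,:2]*1000)))
for x0 in(.49,.5,.51,.53,.56,.59,.62):
    m=rim[abs(rim[:,0]-x0)<.01];p=b[(abs(b[:,0]-x0)<.01)&(b[:,2]>.043)&(b[:,2]<.052)&(b[:,1]<-.085)&(b[:,1]>-.17)]
    for nm,q in(("y+",m[m[:,1]>-.1]),("y-",m[m[:,1]<-.16]),("pm",p)):
        if len(q)>5: print(x0,nm,len(q),np.round(np.percentile(q[:,1],[2,50,98]),4))
zt=T[2]+.0325
d=Q[(abs(Q[:,2]-zt)<.006)&(abs(Q[:,1]-T[1])<.05)&(abs(Q[:,0]-T[0])<.06)&(Q[:,0]<T[0]-.025)]
print("held",len(d),np.percentile(d,[1,50,99],axis=0).round(4).tolist())
E
```

```text
11.23 at [ 0.5756 -0.1777  0.1913] yaw 179.61 F [ 0.  -0.2 -2.5] w 37.4 g 72.0
MOVE [-1.54, 0.18, -0.37, 0.06, -0.07, 0.11]
[ 0.57575408 -0.1776758   0.1916254 ]
rim rect 1903 ((565.4036254882812, -134.24642944335938), (139.43106079101562, 167.3671875), 89.47248077392578)
0.49 y+ 327 [-0.0993 -0.0835 -0.0651]
0.49 y- 416 [-0.2026 -0.1887 -0.1612]
0.49 pm 900 [-0.1547 -0.1275 -0.0969]
0.5 y+ 60 [-0.099  -0.0984 -0.0963]
0.5 y- 150 [-0.2029 -0.2005 -0.1983]
0.5 pm 1444 [-0.1539 -0.1272 -0.0982]
0.51 y+ 63 [-0.0992 -0.0988 -0.0983]
0.51 y- 144 [-0.2033 -0.2008 -0.1986]
0.51 pm 1436 [-0.1538 -0.1275 -0.0987]
0.53 y+ 53 [-0.1    -0.0997 -0.0987]
0.53 y- 97 [-0.2034 -0.2009 -0.1986]
0.53 pm 1345 [-0.1543 -0.127  -0.0998]
0.56 y+ 22 [-0.1    -0.0998 -0.099 ]
0.56 pm 767 [-0.1363 -0.1169 -0.0999]
0.59 y+ 50 [-0.0999 -0.0995 -0.0991]
0.59 pm 638 [-0.1294 -0.1146 -0.0993]
0.62 y+ 42 [-0.0999 -0.0997 -0.0993]
0.62 pm 573 [-0.1297 -0.1147 -0.0995]
held 6255 [[0.527, -0.1966, 0.2196], [0.5379, -0.1783, 0.224], [0.5505, -0.1599, 0.2255]]
```

View pics/w3.png

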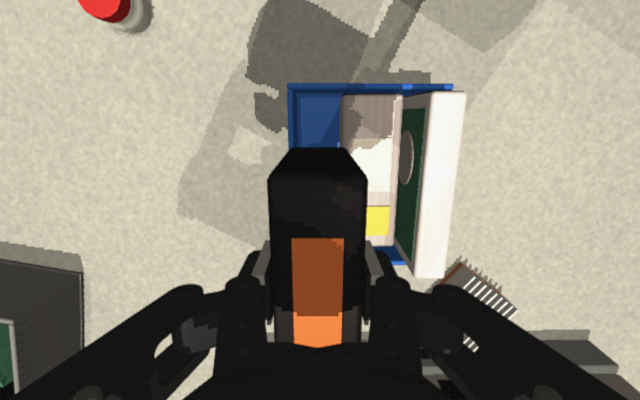

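Emit:
{"op": "jog_arm", "data": {"targets": [[-0.7, 0.15, 1, 0, 0, 0], [-1.4, 0.17, 3, 0, 0, 0], [-1.4, 0.17, 4.5, 0, 0, 0], [-1.4, 0.17, 5.5, 0, 0, 0], [-1.4, 0.17, 6, 0, 0, 0], [-1.4, 0.17, 6.5, 0, 0, 0], [-1.4, 0.17, 7, 0, 0, 0], [-1.4, 0.17, 7.3, 0, 0, 0]]}}

```text
time_s: 11.95
position: [0.5904, -0.1776, 0.1187]
tool_rot: [[-1.0, 0.008, 0.001], [0.008, 1.0, -0.0], [-0.001, -0.0, -1.0]]
ft_force: [-0.4, 0.4, -3.1]
grip_width: 0.0371
gripper_force: 71.9
```

Emit:
{"op": "jog_arm", "data": {"targets": [[0, 0, 0.4, 0, 0, 0], [0, 0, 0.8, 0, 0, 0], [0, 0, 1.2, 0, 0, 0], [0, 0, 1.6, 0, 0, 0], [0, 0, 2, 0, 0, 0], [0, 0, 2.4, 0, 0, 0], [0, 0, 2.4, 0, 0, 0]]}}

```text
time_s: 12.53
position: [0.5899, -0.1776, 0.0937]
tool_rot: [[-1.0, 0.008, -0.001], [0.008, 1.0, 0.001], [0.001, 0.001, -1.0]]
ft_force: [-0.4, 0.1, -3.5]
grip_width: 0.0368
gripper_force: 71.9
```

Emit:
{"op": "jog_arm", "data": {"targets": [[0, 0.05, 0.4, 0, 0, 0], [0, 0.1, 0.8, 0, 0, 0], [0, 0.1, 1.2, 0, 0, 0], [0, 0.1, 1.6, 0, 0, 0], [0, 0.1, 2.0, 0, 0, 0], [0, 0.1, 2.2, 0, 0, 0], [0, 0.1, 2.35, 0, 0, 0], [0, 0.1, 2.4, 0, 0, 0]]}}

```text
time_s: 13.2
position: [0.5903, -0.1767, 0.0704]
tool_rot: [[-1.0, 0.008, -0.0], [0.008, 1.0, 0.0], [0.0, 0.0, -1.0]]
ft_force: [0.3, -0.1, -2.6]
grip_width: 0.0371
gripper_force: 71.9
```

Emit:
{"op": "jog_arm", "data": {"targets": [[0, 0, 0.1, 0, 0, 0], [0, 0, 0.15, 0, 0, 0], [0, 0, 0.2, 0, 0, 0], [0, 0, 0.25, 0, 0, 0], [0, 0, 0.25, 0, 0, 0]]}}

```text
time_s: 13.62
position: [0.5903, -0.1767, 0.0682]
tool_rot: [[-1.0, 0.008, 0.0], [0.008, 1.0, 0.0], [-0.0, 0.0, -1.0]]
ft_force: [-0.1, -0.6, -3.3]
grip_width: 0.0371
gripper_force: 71.9
```

Emit:
{"op": "jog_arm", "data": {"targets": [[0, 0, 0.05, 0, 0, 0], [0, 0, 0.1, 0, 0, 0], [0, 0, 0.15, 0, 0, 0], [0, 0, 0.15, 0, 0, 0]]}}

```text
time_s: 13.95
position: [0.5903, -0.1767, 0.0678]
tool_rot: [[-1.0, 0.008, 0.001], [0.008, 1.0, -0.0], [-0.001, -0.0, -1.0]]
ft_force: [-4.0, -0.1, 7.0]
grip_width: 0.0375
gripper_force: 73.2
```

Emit:
{"op": "jog_arm", "data": {"targets": [[0, 0, 0, 0, 0, 0], [0, 0, 0, 0, 0, 0], [0, 0, 0, 0, 0, 0], [0, 0, 0, 0, 0, 0], [0, 0, -1, 0, 0, 0], [0, 0, -4, 0, 0, 0], [0, 0, -8, 0, 0, 0], [0, 0, -12, 0, 0, 0]], "hand": 1}}

```text
time_s: 14.62
position: [0.5899, -0.1765, 0.1884]
tool_rot: [[-1.0, 0.008, -0.001], [0.008, 1.0, 0.001], [0.001, 0.001, -1.0]]
ft_force: [0.5, -0.6, 0.4]
grip_width: 0.0853
gripper_force: 0.0
```

Emit:
{"op": "jog_arm", "data": {"targets": [[0.5, 4, -4, 0, 0, 0], [1.3, 8, -5, 0, 0, 0], [2, 12, -5, 0, 0, 0], [2.6, 16, -5, 0, 0, 0], [3.3, 20, -5, 0, 0, 0], [4, 24, -5, 0, 0, 0], [4.7, 28, -5, 0, 0, 0], [5.4, 32, -5, 0, 0, 0]]}}

```text
time_s: 15.28
position: [0.5392, 0.1392, 0.2377]
tool_rot: [[-1.0, 0.008, 0.001], [0.008, 1.0, 0.0], [-0.001, 0.0, -1.0]]
ft_force: [0.6, -0.2, 0.4]
grip_width: 0.0854
gripper_force: 0.0
```

```bash
python3 - <<'E'
from h import *
goal(.5,.305,.24,179.5)
E
```

```text
15.28 at [0.5392 0.1392 0.2377] yaw 179.53 F [ 0.6 -0.2  0.4] w 85.4 g 0.0
MOVE [4.05, 16.55, -0.23, 0.0, 0.06, 0.03]
```

Emit:
{"op": "jog_arm", "data": {"targets": [[1, 4, 0, 0, 0, 0], [2, 8, 0, 0, 0, 0], [3, 12, 0, 0, 0, 0], [4, 16, 0, 0, 0, 0], [4, 16.5, 0, 0, 0, 0], [4, 16.5, 0, 0, 0, 0], [4, 16.5, 0, 0, 0, 0]]}}

```text
time_s: 15.87
position: [0.5013, 0.3024, 0.2371]
tool_rot: [[-1.0, 0.007, 0.0], [0.007, 1.0, -0.0], [-0.0, -0.0, -1.0]]
ft_force: [-0.3, -0.5, -0.8]
grip_width: 0.0853
gripper_force: 0.0
```

```bash
python3 - <<'E'
from h import *
im=env.get_image("wrist");save(im,"w4");P=cloud(im)
for r in env.regions_of("wrist","torch"): print(r["score"],np.round(r["point"]))
Q=P.reshape(-1,3);Q=Q[~np.isnan(Q[:,0])]
k=Q[(Q[:,2]>.123)&(Q[:,2]<.14)&(abs(Q[:,0]-.508)<.04)&(abs(Q[:,1]-.305)<.04)]
c,r=cv2.minEnclosingCircle(np.float32(k[:,:2]*1000))
print("torch top",len(k),c,r,np.median(k[:,2]))
k=Q[(Q[:,2]>.064)&(Q[:,2]<.074)&(abs(Q[:,0]-.508)<.045)&(abs(Q[:,1]-.305)<.045)]
print("cup rim",len(k),cv2.minEnclosingCircle(np.float32(k[:,:2]*1000)))
goal(c[0]/1000,c[1]/1000,.085,179.5)
im=env.get_image("top");save(im,"top2");P=cloud(im);np.save("top2.npy",P)
E
```

```text
0.76 [198. 323.]
0.69 [178. 238.]
torch top 720 (508.0328369140625, 306.08203125) 12.848023414611816 0.129459062824692
cup rim 394 ((508.77655029296875, 305.63690185546875), 24.801794052124023)
15.97 at [0.5017 0.3014 0.237 ] yaw 179.45 F [0.4 0.  0. ] w 85.4 g 0.0
MOVE [-0.62, 0.48, 15.2, -0.01, 0.01, -0.05]
```

View pics/w4.png

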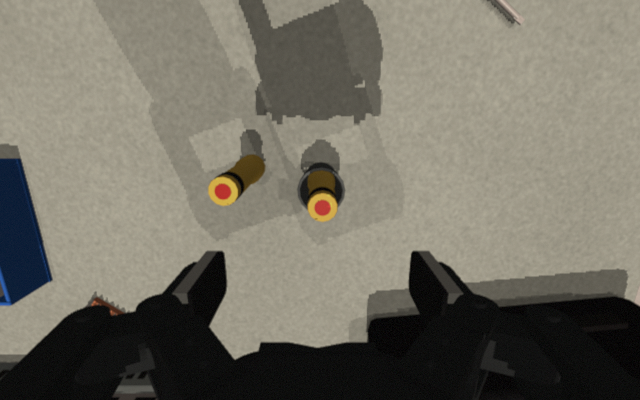

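View pics/top2.png

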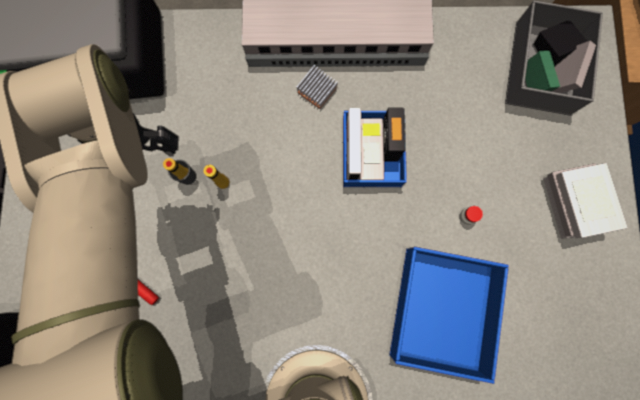

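The wrist view shows the target torch at (323,207) in its cup and the decoy torch at (223,190). The top view shows the drive at (143,355) and the fan at (130,397) standing in the tray, with free space at (165,395).

Emit:
{"op": "jog_arm", "data": {"targets": [[-0.6, 0.45, 4, 0, 0, 0], [-0.6, 0.45, 8, 0, 0, 0], [-0.6, 0.45, 11, 0, 0, 0], [-0.6, 0.45, 14, 0, 0, 0], [-0.6, 0.45, 15.2, 0, 0, 0], [-0.6, 0.45, 15.2, 0, 0, 0], [-0.6, 0.45, 15.2, 0, 0, 0]]}}

```text
time_s: 16.6
position: [0.5079, 0.3062, 0.0849]
tool_rot: [[-1.0, 0.009, -0.0], [0.009, 1.0, -0.0], [0.0, -0.0, -1.0]]
ft_force: [-0.7, 0.1, 1.1]
grip_width: 0.0856
gripper_force: 0.0
```

Emit:
{"op": "jog_arm", "data": {"targets": [[0, 0, 0, 0, 0, 0], [0, 0, 0, 0, 0, 0], [0, 0, 0, 0, 0, 0], [0, 0, 0, 0, 0, 0], [0, 0, 0, 0, 0, 0], [0, 0, 0, 0, 0, 0], [0, 0, 0, 0, 0, 0]], "hand": 0, "newtons": 60}}

```text
time_s: 17.18
position: [0.5076, 0.3071, 0.0854]
tool_rot: [[-1.0, 0.008, 0.001], [0.008, 1.0, 0.0], [-0.001, 0.0, -1.0]]
ft_force: [-0.9, -1.5, 5.8]
grip_width: 0.0238
gripper_force: 58.5
```

Emit:
{"op": "jog_arm", "data": {"targets": [[0, 0, -1, 0, 0, 0], [0, 0, -2.5, 0, 0, 0], [0, 0, -4.5, 0, 0, 0], [0, 0, -6.5, 0, 0, 0], [0, 0, -9, 0, 0, 0], [0, 0, -12, 0, 0, 0], [0, 0, -14.5, 0, 0, 0], [0, 0, -14.5, 0, 0, 0]]}}

```text
time_s: 17.85
position: [0.5086, 0.3077, 0.2355]
tool_rot: [[-1.0, 0.008, 0.009], [0.008, 1.0, 0.003], [-0.009, 0.003, -1.0]]
ft_force: [0.5, -0.1, -0.6]
grip_width: 0.0244
gripper_force: 58.9
```

```bash
python3 - <<'E'
from h import *
goal(.516,-.176,.235,179.5)
im=env.get_image("wrist");P=cloud(im)
Q=P.reshape(-1,3);Q=Q[~np.isnan(Q[:,0])]
k=Q[(Q[:,2]>.064)&(Q[:,2]<.074)&(abs(Q[:,0]-.508)<.045)&(abs(Q[:,1]-.305)<.045)]
print("cup rim",len(k),cv2.minEnclosingCircle(np.float32(k[:,:2]*1000)))
T=env.observe()["position"]
k=Q[(abs(Q[:,2]-T[2]-.044)<.008)&(abs(Q[:,0]-T[0])<.02)&(abs(Q[:,1]-T[1])<.02)]
if len(k)>9: print("torch top",len(k),cv2.minEnclosingCircle(np.float32(k[:,:2]*1000)),np.median(k[:,2]))
# free space in tray
P=np.load("top2.npy");Q=P.reshape(-1,3);Q=Q[~np.isnan(Q[:,0])]
k=Q[(Q[:,2]>.085)&(Q[:,2]<.11)&(Q[:,0]>.47)&(Q[:,0]<.66)&(Q[:,1]<-.145)&(Q[:,1]>-.21)]
print("fan",cv2.minAreaRect(np.float32(k[:,:2]*1000)),np.median(k[:,2]))
E
```

```text
17.85 at [0.5086 0.3077 0.2355] yaw 179.56 F [ 0.5 -0.1 -0.6] w 24.4 g 58.9
MOVE [-1.11, -48.37, -0.11, 0.19, 0.49, 0.06]
cup rim 354 ((508.7139587402344, 305.7325439453125), 24.754817962646484)
torch top 5503 ((503.1845703125, 307.39727783203125), 21.731809616088867) 0.27935755997638295
fan ((589.289794921875, -174.4815216064453), (98.74771881103516, 38.82365417480469), 0.15455248951911926) 0.09803241124493178
```

Emit:
{"op": "jog_arm", "data": {"targets": [[0, -2.5, -1, 0, 0, 0], [-0.2, -6, -1, 0, 0, 0], [-0.3, -10, -1, 0, 0, 0], [-0.3, -14, -1, 0, 0, 0], [-0.4, -18, -1, 0, 0, 0], [-0.5, -22, -1, 0, 0, 0], [-0.5, -26, -1, 0, 0, 0], [-0.6, -30, -1, 0, 0, 0]]}}

```text
time_s: 18.57
position: [0.5099, 0.0054, 0.2387]
tool_rot: [[-1.0, 0.008, -0.002], [0.008, 1.0, 0.001], [0.002, 0.001, -1.0]]
ft_force: [0.7, 1.0, -0.8]
grip_width: 0.0241
gripper_force: 59.0
```

Emit:
{"op": "jog_arm", "data": {"targets": [[-0.1, -4, 0, 0, 0, 0], [-0.1, -8, 0, 0, 0, 0], [-0.2, -12, 0, 0, 0, 0], [-0.2, -15, 0, 0, 0, 0], [-0.2, -17.5, 0, 0, 0, 0], [-0.2, -18.4, 0, 0, 0, 0], [-0.2, -18.4, 0, 0, 0, 0], [-0.2, -18.4, 0, 0, 0, 0]]}}

```text
time_s: 19.23
position: [0.5111, -0.1763, 0.239]
tool_rot: [[-1.0, 0.008, -0.001], [0.008, 1.0, 0.001], [0.001, 0.001, -1.0]]
ft_force: [0.2, 0.1, -1.1]
grip_width: 0.0241
gripper_force: 59.1
```

```bash
python3 - <<'E'
from h import *
goal(.513,-.176,.086,179.5)
im=env.get_image("wrist");save(im,"w5");P=cloud(im)
Q=P.reshape(-1,3);Q=Q[~np.isnan(Q[:,0])]
im=env.get_image("side");save(im,"side1")
k=Q[(abs(Q[:,2]-.097)<.01)&(Q[:,0]>.5)&(Q[:,0]<.66)&(Q[:,1]<-.145)&(Q[:,1]>-.21)]
if len(k)>9: print("fan",len(k),np.percentile(k,[1,50,99],axis=0).round(4).tolist())
k=Q[(abs(Q[:,2]-.06)<.004)&(Q[:,0]>.46)&(Q[:,0]<.66)&(Q[:,1]<-.045)&(Q[:,1]>-.23)]
if len(k)>9: print("rim",len(k),np.percentile(k,[0.5,50,99.5],axis=0).round(4).tolist())
E
```

```text
19.23 at [ 0.5111 -0.1763  0.239 ] yaw 179.53 F [ 0.2  0.1 -1.1] w 24.1 g 59.1
MOVE [-0.21, 0.01, 15.3, 0.08, -0.08, 0.03]
rim 1196 [[0.4811, -0.2035, 0.0562], [0.4857, -0.1352, 0.0601], [0.6192, -0.0644, 0.0636]]
```

View pics/w5.png

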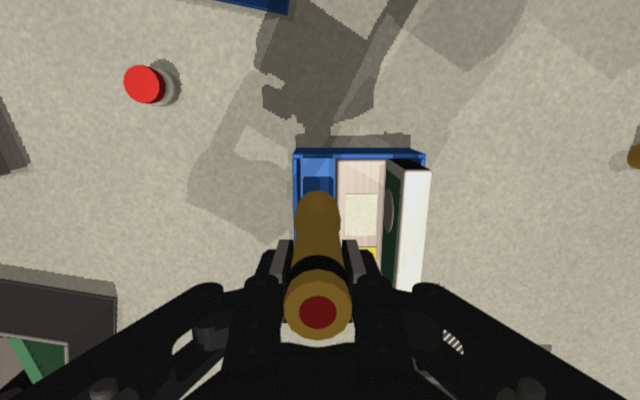

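View pics/side1.png

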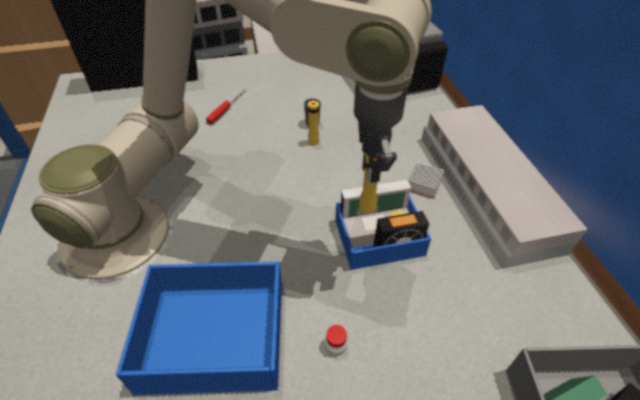

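The wrist view shows the torch held upright over the lane (foot near (320,210)). The side view shows the fan and drive upright in the tray at (400,230) and (375,195), so I'm lowering the torch.

Emit:
{"op": "jog_arm", "data": {"targets": [[-0.2, 0, 1.5, 0, 0, 0], [-0.2, 0, 3.5, 0, 0, 0], [-0.2, 0, 5, 0, 0, 0], [-0.2, 0, 6, 0, 0, 0], [-0.2, 0, 7, 0, 0, 0], [-0.2, 0, 8, 0, 0, 0], [-0.2, 0, 9, 0, 0, 0], [-0.2, 0, 10, 0, 0, 0]]}}

```text
time_s: 20.0
position: [0.5136, -0.1754, 0.1394]
tool_rot: [[-1.0, 0.006, 0.0], [0.006, 1.0, 0.0], [-0.0, 0.0, -1.0]]
ft_force: [0.2, -0.5, -0.9]
grip_width: 0.0239
gripper_force: 59.1
```

Emit:
{"op": "jog_arm", "data": {"targets": [[0, 0, 0.8, 0, 0, 0], [0, 0, 1.6, 0, 0, 0], [0, 0, 2.4, 0, 0, 0], [0, 0, 3.2, 0, 0, 0], [0, 0, 4, 0, 0, 0], [0, 0, 4.5, 0, 0, 0], [0, 0, 4.8, 0, 0, 0], [0, 0, 4.8, 0, 0, 0]]}}

```text
time_s: 20.67
position: [0.5132, -0.1769, 0.0911]
tool_rot: [[-1.0, 0.008, -0.001], [0.008, 1.0, 0.001], [0.001, 0.001, -1.0]]
ft_force: [-0.1, -0.3, -1.0]
grip_width: 0.0242
gripper_force: 59.1
```

Emit:
{"op": "jog_arm", "data": {"targets": [[0, 0, 0.1, 0, 0, 0], [0, 0, 0.2, 0, 0, 0], [0, 0, 0.25, 0, 0, 0], [0, 0, 0.3, 0, 0, 0], [0, 0, 0.3, 0, 0, 0]]}}

```text
time_s: 21.08
position: [0.5135, -0.177, 0.0888]
tool_rot: [[-1.0, 0.008, 0.0], [0.008, 1.0, -0.0], [-0.0, -0.0, -1.0]]
ft_force: [-0.5, 0.3, -0.2]
grip_width: 0.0238
gripper_force: 59.1
```

Emit:
{"op": "jog_arm", "data": {"targets": [[0, 0, 0.1, 0, 0, 0], [0, 0, 0.15, 0, 0, 0], [0, 0, 0.2, 0, 0, 0], [0, 0, 0.2, 0, 0, 0]]}}

```text
time_s: 21.42
position: [0.5134, -0.177, 0.0866]
tool_rot: [[-1.0, 0.008, -0.0], [0.008, 1.0, 0.0], [0.0, 0.0, -1.0]]
ft_force: [-0.2, 0.5, -1.1]
grip_width: 0.0241
gripper_force: 59.1
```

Emit:
{"op": "jog_arm", "data": {"targets": [[0, 0, 0.05, 0, 0, 0], [0, 0, 0.1, 0, 0, 0], [0, 0, 0.15, 0, 0, 0], [0, 0, 0.15, 0, 0, 0]]}}

```text
time_s: 21.75
position: [0.5137, -0.1771, 0.0863]
tool_rot: [[-1.0, 0.008, 0.001], [0.008, 1.0, -0.001], [-0.001, -0.001, -1.0]]
ft_force: [-2.3, 1.2, 8.7]
grip_width: 0.024
gripper_force: 60.3
```

Emit:
{"op": "jog_arm", "data": {"targets": [[0, 0, -0.1, 0, 0, 0], [0, 0, -0.1, 0, 0, 0], [0, 0, -0.1, 0, 0, 0], [0, 0, -0.1, 0, 0, 0], [0, 0, -0.1, 0, 0, 0], [0, 0, -2, 0, 0, 0], [0, 0, -5, 0, 0, 0], [0, 0, -9, 0, 0, 0]], "hand": 1}}

```text
time_s: 22.42
position: [0.5123, -0.1764, 0.1741]
tool_rot: [[-1.0, 0.008, -0.005], [0.008, 1.0, 0.003], [0.005, 0.003, -1.0]]
ft_force: [0.4, -0.5, -0.6]
grip_width: 0.0854
gripper_force: 0.0
```

Emit:
{"op": "jog_arm", "data": {"targets": [[0, 1, -3, 0, 0, 0], [0, 4, -6, 0, 0, 0], [1, 8, -8, 0, 0, 0], [2, 12, -8, 0, 0, 0], [4, 16, -8, 0, 0, 0], [6, 19, -8, 0, 0, 0], [6, 20, -8, 0, 0, 0], [6, 20, -8, 0, 0, 0]]}}

```text
time_s: 23.08
position: [0.4541, 0.0257, 0.2556]
tool_rot: [[-1.0, 0.005, 0.001], [0.005, 1.0, 0.0], [-0.001, 0.0, -1.0]]
ft_force: [0.2, 0.4, -0.8]
grip_width: 0.0853
gripper_force: 0.0
```

```bash
python3 - <<'E'
from h import *
for c in("top","side"):
    im=env.get_image(c);save(im,c+"9");P=cloud(im)
    Q=P.reshape(-1,3);Q=Q[~np.isnan(Q[:,0])]
    for n,lo,hi in(("drive",(.47,-.12,.09),(.66,-.05,.12)),("fan",(.53,-.21,.088),(.66,-.145,.11)),("pm",(.5,-.15,.04),(.63,-.105,.055)),("torchtop",(.48,-.21,.122),(.54,-.14,.15)),("cup",(.47,.26,.06),(.55,.35,.08)),("jar",(.37,-.39,.04),(.45,-.31,.06)),("heatsink",(.67,-.06,.025),(.76,.06,.045))):
        k=Q[((Q>=lo)&(Q<=hi)).all(1)]
        if len(k)>5:
            r=cv2.minAreaRect(np.float32(k[:,:2]*1000));print(c,n,len(k),np.round(r[0],1),np.round(r[1],1),"z",np.percentile(k[:,2],[10,50,90]).round(4))
s=env.observe();print(s["time_s"],s["position"],s["ft_force"])
a=cv2.imread("pics/top9.png")[90:210,140:420];b=cv2.imread("pics/side9.png")[70:290,260:460]
a=cv2.resize(a,None,fx=2.5,fy=2.5);b=cv2.resize(b,None,fx=1.3,fy=1.3)
o=np.zeros((600,700,3),np.uint8);o[:300,:700]=a;o[300:300+b.shape[0],:b.shape[1]]=b;cv2.imwrite("pics/fin.png",o)
E
```

```text
top drive 807 [563.3 -83.7] [ 26. 147.] z [0.1029 0.105  0.1071]
top fan 795 [ 589.5 -174.7] [98.3 38.5] z [0.0956 0.0979 0.1   ]
top pm 1067 [ 565.2 -127.5] [129.5  44.9] z [0.0434 0.0457 0.0479]
top torchtop 125 [ 513.8 -176. ] [24.6 24.2] z [0.1257 0.1282 0.1301]
top cup 142 [508.8 307.2] [47.9 46.9] z [0.0616 0.067  0.0696]
top jar 221 [ 409.8 -350.8] [34.8 34. ] z [0.0453 0.0481 0.0502]
top heatsink 395 [725.2  -1.5] [71.1 69.4] z [0.0265 0.0315 0.0348]
side drive 959 [564.3 -88.1] [ 28.6 148.1] z [0.0942 0.1061 0.1084]
side fan 906 [ 590.4 -178.9] [ 39.8 100.4] z [0.0933 0.0999 0.1017]
side pm 335 [ 565.  -127.5] [129.8  44.9] z [0.0459 0.0476 0.0493]
side torchtop 146 [ 514.2 -180. ] [25.4 24.9] z [0.1246 0.1299 0.1314]
side cup 50 [495.5 308.6] [50.7 19.7] z [0.0622 0.0665 0.0699]
side jar 382 [ 410.4 -355. ] [36.  35.8] z [0.0476 0.0503 0.0517]
side heatsink 627 [725.2  -4.7] [74.3 70.4] z [0.0292 0.0328 0.0357]
23.1833 [0.45543687 0.02322909 0.25528712] [ 0.88394335 -0.80694835 -0.00301815]
```

View pics/fin.png

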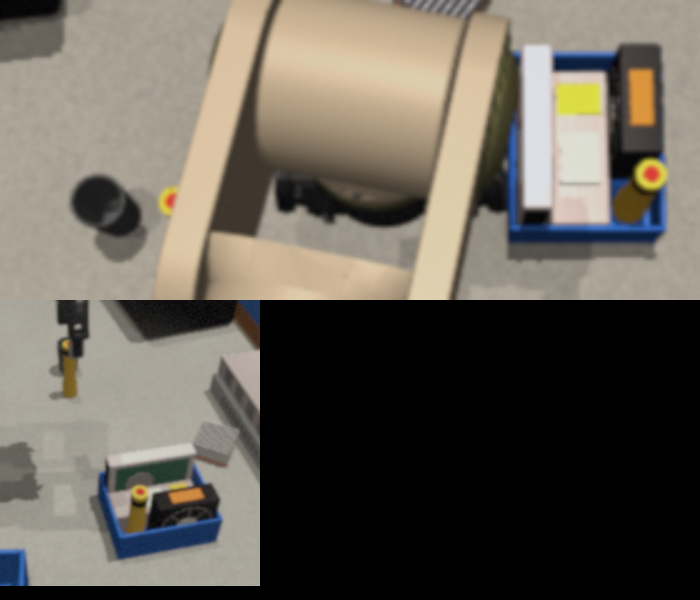

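The drive, fan, torch and module are all upright in the tray, and the cup is standing empty. I'm handing the job in.

```bash
python3 -c "
from h import *
print(env.close_job())"
```

```text
the job is handed in; nothing more can be done
None
```

I packed the drive, fan and torch upright in the small tray beside the flat power module, left the cup standing and the bystanders in place, and handed the job in at about 23 s; no verdict was returned.

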